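Seal the findings case: lid, four snap tabs, vent wheel

TASK

Make the jewellery findings case airtight: set the teal lid squarely on the case with its four lime tabs still up, then press each tab down in turn until all four have snapped flat. Only then shut the vent by rolling the thumbwheel on the case towards the red dot until it stops. Let go of everything and leave the other things on the table where they are.

Things in the scene. Friction and masses are not known exactly. Their poses are not given: they have to be found in the camera images.
- case: Fixed pale grey open-topped case for jewellery findings. Origin: centre of its underside, on the table. Body 170 (x) x 130 (y) x 60 (z) mm, walls 6 mm, opening 158 x 118 mm. On its -x side a darker grey vent housing runs from x = -86 to -128 mm, 62 mm wide, flat top at z = 50 mm, holding the thumbwheel.
- case_mouth (a point): Centre of the case's opening, at rim height (60 mm above the table); axes as the case.
- lid_grip (a point): Grip centre on the upright handle bar of the loose teal lid. Bar 64 long (lid x), 14 thick (lid y), 40 mm high; this point is 14 mm below the bar's top, 26 mm above the plate's top, 32 mm above the plate's underside, 41 mm above the locating rim's foot on which the lid stands at the start. Seated, this point is 32 mm above the case's rim, lid x along case x, either way round.
- tab_a (a joint): Lime snap tab on the lid's +x edge (lid frame), hinged at its inner end: 0 = sticking up (0.40 rad above the plate), 0.40 = snapped flat on the plate. It springs over centre: pushed beyond 0.20 it snaps flat and stays, short of that it springs back up. About 4 N at the press point takes it over.
- tab_a_pad (a point): Press point on the top of the lime tab at the lid's +x edge, 20 mm out from its hinge line and 8 mm in from the lid's edge, above the case's wall. Tab 27 long x 26 wide x 4 mm. z is square to the tab's top when flat. Flat, this point is 4 mm above the plate's top; up, about 8 mm higher.
- tab_b (a joint): Lime snap tab on the lid's +y edge (lid frame), hinged at its inner end: 0 = sticking up (0.40 rad above the plate), 0.40 = snapped flat on the plate. It springs over centre: pushed beyond 0.20 it snaps flat and stays, short of that it springs back up. About 4 N at the press point takes it over.
- tab_b_pad (a point): Press point on the top of the lime tab at the lid's +y edge, 20 mm out from its hinge line and 8 mm in from the lid's edge, above the case's wall. Tab 27 long x 26 wide x 4 mm. z is square to the tab's top when flat. Flat, this point is 4 mm above the plate's top; up, about 8 mm higher.
- tab_c (a joint): Lime snap tab on the lid's -x edge (lid frame), hinged at its inner end: 0 = sticking up (0.40 rad above the plate), 0.40 = snapped flat on the plate. It springs over centre: pushed beyond 0.20 it snaps flat and stays, short of that it springs back up. About 4 N at the press point takes it over.
- tab_c_pad (a point): Press point on the top of the lime tab at the lid's -x edge, 20 mm out from its hinge line and 8 mm in from the lid's edge, above the case's wall. Tab 27 long x 26 wide x 4 mm. z is square to the tab's top when flat. Flat, this point is 4 mm above the plate's top; up, about 8 mm higher.
- tab_d (a joint): Lime snap tab on the lid's -y edge (lid frame), hinged at its inner end: 0 = sticking up (0.40 rad above the plate), 0.40 = snapped flat on the plate. It springs over centre: pushed beyond 0.20 it snaps flat and stays, short of that it springs back up. About 4 N at the press point takes it over.
- tab_d_pad (a point): Press point on the top of the lime tab at the lid's -y edge, 20 mm out from its hinge line and 8 mm in from the lid's edge, above the case's wall. Tab 27 long x 26 wide x 4 mm. z is square to the tab's top when flat. Flat, this point is 4 mm above the plate's top; up, about 8 mm higher.
- wheel (a joint): Vent thumbwheel angle: 0 = vent fully open, 1.60 = end stop, vent shut. Starts between 0 and 0.4. Grows as the wheel's top rolls towards the case's +y (from the green dot to the red dot). Light friction; stays where left.
- wheel_top (a point): Top of the black rubber thumbwheel (radius 20, 12 mm wide, axis along case x) sunk in a slot in the vent housing; its upper 8 mm stand out, top 58 mm above the table. Axes as the case. Spring-mounted: pressed down it gives up to 5 mm, 1 N per mm (1 N to start). Rolls by friction under a fingertip drawn along case y. White stripe on its rim: near the green dot = open, near the red = shut.
- bead_tin: Shallow round aluminium tin, radius 26 mm, 18 mm high; bystander, origin at its underside.
- glue_stick: Upright dark red glue stick, radius 14 mm, 95 mm high, white cap; bystander, origin at its underside.
- flux_bottle: Upright white bottle with red label, radius 28 mm, 160 mm high; bystander, origin at its underside.
- stamp: Wooden rubber-stamp block 70 x 45 x 26 mm; bystander, origin at its underside.
- pendant: Round copper-rimmed pendant, radius 36 mm, 7 mm thick; bystander, origin at its underside.
- brush: Brush 180 mm long lying along its x; bystander, origin at its underside.
- clamp: Lime spring clamp, about 85 x 50 x 18 mm; bystander, origin at its underside.
- lid: The loose teal lid, 0.3 to 0.6 kg: plate 176 (x) x 136 (y) x 6 mm; under it a rounded locating rim 9 mm deep, 152 x 112 mm outside, drops into the case's opening with 3 mm to spare on every side, until the plate rests on the case's rim. Origin: centre of the locating rim's foot, 41 mm below point lid_grip; same axes.

How it is judged:
On the way, in this order (a step that is already met when the one before it is completed fails the run):
1. the lid is seated squarely on the case, all four tabs still up (horizontal distance between lid_grip and case_mouth below 0.006 m and z of lid_grip in the frame of case_mouth between 0.029 and 0.0345 m and angle between the x axis of lid_grip and the x axis of case_mouth, either way round below 0.09 rad and angle between lid_grip's own z axis and vertical below 0.04 rad and value of joint each of tab_a, tab_b, tab_c, tab_d below 0.15 rad), for 0.2 s.
2. all four tabs snapped flat with the lid seated (horizontal distance between lid_grip and case_mouth below 0.006 m and z of lid_grip in the frame of case_mouth between 0.029 and 0.0345 m and angle between the x axis of lid_grip and the x axis of case_mouth, either way round below 0.09 rad and angle between lid_grip's own z axis and vertical below 0.04 rad and value of joint each of tab_a, tab_b, tab_c, tab_d above 0.34 rad), for 0.2 s.
3. the vent wheel is rolled to its stop, lid and tabs still home (all of step 2 and value of joint wheel above 1.48 rad), for 0.2 s.
At the end, for the whole second after the job is handed in: Lid seated on the case's rim (centre within 6 mm, square within 0.09 rad either way round, level, plate on the rim within about 3 mm) and at rest, all four tabs flat (each joint above 0.34 of 0.40 rad), vent wheel at its stop (above 1.48 of 1.60 rad) (all of step 3 and linear speed of lid below 0.02 m/s); the robot touches nothing.
It fails at once if another thing on the table is moved more than 3 cm (distance of any of bead_tin, glue_stick, flux_bottle, stamp, pendant, brush, clamp from where it was at the start of the episode above 0.03 m).
It also fails if it takes over 64 s, if anything falls off the work surface, if the arm or the gripper's body presses on something with over 40 N, if the wrist force passes 120 N, or if a joint passes its speed limit or range.

ROBOT

A 6-joint arm with a two-finger parallel gripper is mounted at the origin on the work surface. World frame = base frame: x ahead of the robot, y to its left, z up, the work surface at z = 0. Lengths are in m, angles in rad, forces in N, time in s.
With the tool pointing down it reaches from about 0.275 to 1 m from the base axis. Payload 8.4 kg.
Tool frame: the origin (TCP) lies at the centre of the arm's flange, where the gripper is bolted on; the fingertips stand 173 mm ahead of it and the grasp point (between the pads) lies 155 mm ahead of it; z points along the fingers, y is the line along which they close (so a half turn about z gives the same grasp; the last joint's range is limited). The gripper opens to 85 mm and grips with 20 to 120 N. Pads are 22 mm wide; open, the fingers measure 114 mm over their backs; the gripper's body (76 mm by 85 mm) begins 54 mm behind the grasp point. The pads swing forward as they close: fully open they stand 13 mm farther back than shut.
Start: joints at [-1.104, 0.353, 1.633, -0, 1.155, -0.002], TCP at [0.282, -0.558, 0.405] pointing down, gripper open.
Joint ranges: [-2.63, 2.63], [-0.92, 2.1], [0.06, 2.66], [-1.3, 4.44], [0, 2.69], [-3.02, 3.02]. Speed limits (rad/s): [2.22, 2.22, 2.79, 3.14, 3.14, 3.14].

INTERFACE

Orientations are given as a rotation vector (axis times angle).
In Python, from rig import sense, imaging, job gives the robot as it stands.
- The arm moves only by the tool move_arm, never from a script. Its arguments are lists of equal length, an entry for each row: "slide": the shift along the tool's x, y, z in cm, a list of three; "dr": the turn, a rotation vector about the tool's x, y, z in rad, a list of three; "claw": the opening, from -1 (shut) to 1 (fully open). A call has 1 to 8 rows; each row is the pose to reach, as a shift and turn from the pose commanded when the call began, along the tool's axes at that moment; what a row does not reach only later rows make up. A row lasts 1/10 s, in which the tool goes at most 50 mm and 8.59 degrees, less where a joint would pass 70% of its speed; a pose out of reach is approached as far as the arm can. A call with a gripper value outside its range is refused whole. The fingers move at their own pace and stop on an object; the grip force is fixed at half the most. Time passes only in rows, so rows that repeat a pose let the fingers close. It gives the time, the measured TCP pose, the force, the opening and the grip force at its end, in the units of the state.
- sense(): the state, without advancing time (a new reading comes with each control period).
- imaging.capture(name): name is "scene" or "top" or "wrist"; returns (picture, depth): 384x512x3 uint8, red, green, blue; 384x512 float32, m along the optical axis (not along the pixel's ray), 0 where there is no reading.
- imaging.camera_params(name): a dict with "fx", "fy", "cx", "cy" (pixels), "k1" (the pictures are not rectified: a ray, as slopes to the right and down, at radius r is drawn at 1 + k1 r^2 times it, then the intrinsics apply), "rvec" (rotation vector, rad) and "tvec" (3), from world to camera coordinates, as OpenCV has them. Camera axes: x right, y down, z forward; pixel columns grow to the right and rows downward; lengths in m; the calibration is good to about 2 mm. A picture is of the moment at which its call begins: read the wrist's pose just before it. camera_params takes no time and is no camera call; for the wrist camera it gives the pose at the moment of the call.
- job.job_done(): hands the job in; it is judged then, once.
The state is a dict: "time_s": time; "q": joint angles; "dq": joint speeds; "joint_efforts": joint torques, N m; "position": TCP position; "orientation": TCP orientation; "ft_force": force on the tool from outside, world axes, zero at the start; "moment": the same for the moment, N m; "width": finger opening in m; "grip_force": force on a finger pad.
Only numpy, scipy, OpenCV 4.12 (cv2) and the standard library are available. Lean on these libraries where they do the work, as an engineer would, in place of code of your own. Each camera call takes 0.05 s, during which the arm holds its last target. There are 200 camera calls.

## Working session

There is one attempt and no reset: what is moved stays moved. The work goes in short steps, Python scripts to look and compute and a tool call to move; the robot and the scene stay as the last step left them, time stands still between calls to the robot, and variables do not carry over. Pictures are saved under pics/ and viewed, at most 13 in all, crops included, and the job is handed in when it is done.

Besides the shell and the picture viewer there is one more tool, called after "Request:" in YAML: its name, and indented under it one key for each argument. move_arm: Moves the arm, as the interface text tells. Its arguments: {"type":"object","properties":{"slide":{"type":"array"},"dr":{"type":"array"},"claw":{"type":"array"}},"required":["slide","dr","claw"]}

```bash
mkdir -p pics; cat > h.py <<'E'
import numpy as np, cv2
from rig import sense, imaging, job
from scipy.spatial.transform import Rotation as R
def cloud(name):
    p=imaging.camera_params(name); im,d=imaging.capture(name)
    K=np.array([[p['fx'],0,p['cx']],[0,p['fy'],p['cy']],[0,0,1]])
    h,w=d.shape; u,v=np.meshgrid(np.arange(w),np.arange(h))
    pts=np.stack([u,v],-1).reshape(-1,1,2).astype(np.float64)
    n=cv2.undistortPoints(pts,K,np.array([p['k1'],0,0,0.]))[:,0].reshape(h,w,2)
    c=np.concatenate([n*d[...,None],d[...,None]],-1)
    Rm=cv2.Rodrigues(np.array(p['rvec'],float))[0]
    W=(c-np.array(p['tvec']))@Rm
    W[d==0]=np.nan
    return im,d,W
def save(im,f): cv2.imwrite('pics/'+f,im[...,::-1])
E
python3 - <<'E'
from h import *
a,d,W=cloud('top'); b,d2,W2=cloud('scene')
np.savez('s0.npz',a=a,W=W,b=b,W2=W2)
save(a,'top.png'); save(b,'scene.png')
s=sense(); print(s['time_s'],s['position'],s['orientation'],s['width'])
E
```

```text
0.1 [ 0.28229765 -0.55737482  0.40404154] [-3.05449680e+00 -7.29414436e-01  4.53589805e-04] 0.08522491809177168
```

View pics/top.png

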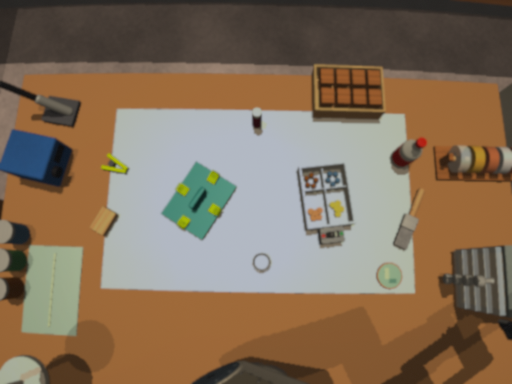

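View pics/scene.png

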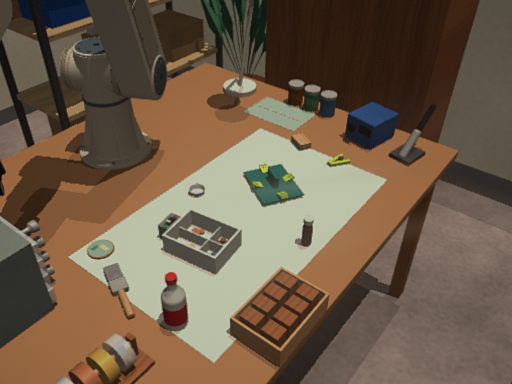

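The top view shows the lid at px (199,200) with the handle along about 45°, the case at (326,197), and its vent at (331,237), which faces the robot. Next I'll fit the lid and case.

```bash
python3 - <<'E'
from h import *
z=np.load('s0.npz'); 
def rect(P,n):
    P=P[:,:2].astype(np.float32); r=cv2.minAreaRect(P*1000); b=cv2.boxPoints(r); print(n,len(P),'c',np.round(r[0],1),'size',np.round(r[1],1),'ang',round(r[2],2)); 
for im,W,n in((z['a'],z['W'],'top'),(z['b'],z['W2'],'scene')):
    hsv=cv2.cvtColor(im,cv2.COLOR_RGB2HSV); H,S,V=[hsv[...,i].astype(int) for i in range(3)]
    x,y,zz=W[...,0],W[...,1],W[...,2]
    teal=(H>70)&(H<100)&(S>100)&(V>40)&(zz<.12)
    lime=(H>25)&(H<45)&(S>150)&(V>100)
    L=np.unravel_index(0,H.shape)
    if n=='top':
        u,v=np.meshgrid(np.arange(512),np.arange(384))
        box=(u>150)&(u<250)&(v>150)&(v<250)
        tt=teal&box
        rect(W[tt&(zz>.008)&(zz<.022)],'plate'); rect(W[tt&(zz>.035)],'bar'); print(np.nanmedian(zz[tt&(zz<.03)]),np.nanmax(zz[tt]))
        ll=(lime&box).astype(np.uint8); k,lab,st,c=cv2.connectedComponentsWithStats(ll)
        for i in range(1,k):
            if st[i,4]>10: print('tab',np.round(np.nanmedian(W[lab==i],0),4),st[i,4])
        box=(u>285)&(u<365)&(v>150)&(v<255)
        cb=box&(zz>.052)&(zz<.068); rect(W[cb],'case'); 
        print('bg z',np.nanmedian(zz[(u>230)&(u<280)&(v>180)&(v<230)]))
        for nm,bb in(('bead?',(375,260,405,292)),('flux',(388,135,428,168)),('glue',(248,103,266,133)),('pend',(250,250,274,274)),('stamp',(88,204,120,240)),('clamp',(100,150,130,176)),('choc',(310,62,386,120))):
            m=(u>bb[0])&(u<bb[2])&(v>bb[1])&(v<bb[3])&(zz>.006); print(nm,np.round(np.nanmedian(W[m],0),3),np.nanmax(zz[m]).round(3))
E
```

```text
plate 2092 c [556.6 165.7] size [130.4 168.5] ang 59.09
bar 148 c [556.  166.5] size [14.6 63.5] ang 58.59
0.013525026801822092 0.058065302384001274
tab [0.619  0.1278 0.0231] 91
tab [0.5839 0.2116 0.0221] 90
tab [0.5295 0.1211 0.024 ] 92
tab [0.4945 0.2039 0.023 ] 97
case 624 c [ 550.8 -182.4] size [210.  129.5] ang 7.71
bg z -0.0003697248275024245
bead? [ 0.359 -0.359  0.008] 0.011
flux [ 0.679 -0.391  0.1  ] 0.162
glue [0.776 0.009 0.07 ] 0.098
pend [ 0.387 -0.009  0.014] 0.021
stamp [0.492 0.425 0.024] 0.029
clamp [0.65  0.415 0.012] 0.02
choc [ 0.865 -0.247  0.06 ] 0.074
```

```bash
cat >> h.py <<'E'
def rel(p,ang,s=None):
    s=s or sense(); Rc=R.from_rotvec(s['orientation']); a=np.radians(ang)
    T=R.from_matrix(np.array([[np.cos(a),np.sin(a),0],[np.sin(a),-np.cos(a),0],[0,0,-1]]))
    print('t',round(s['time_s'],2),'slide',np.round(Rc.inv().apply(np.array(p)-s['position'])*100,2),'dr',np.round((Rc.inv()*T).as_rotvec(),3),'F',np.round(s['ft_force'],1))
E
python3 - <<'E'
from h import *
rel([.45,-.17,.40],-12)
E
```

```text
t 0.1 slide [ 32.46 -26.98   0.44] dr [-0.001  0.     0.678] F [-0.8 -0.3  0.3]
```

Request:
move_arm:
  slide:
    - [32.5,-27,0.4]
    - [32.5,-27,0.4]
    - [32.5,-27,0.4]
    - [32.5,-27,0.4]
    - [32.5,-27,0.4]
    - [32.5,-27,0.4]
    - [32.5,-27,0.4]
    - [32.5,-27,0.4]
  dr:
    - [0,0,0.68]
    - [0,0,0.68]
    - [0,0,0.68]
    - [0,0,0.68]
    - [0,0,0.68]
    - [0,0,0.68]
    - [0,0,0.68]
    - [0,0,0.68]
  claw: [1,1,1,1,1,1,1,1]

```text
time_s: 0.9
position: [0.4396, -0.1935, 0.4009]
orientation: [-3.124, 0.332, -0.0]
ft_force: [1.1, -0.1, -0.4]
width: 0.0853
grip_force: 0.0
```

```bash
python3 - <<'E'
from h import *
rel([.45,-.17,.40],-12)
a,d,W=cloud('wrist'); np.savez('w1.npz',a=a,W=W); save(a,'w1.png'); print(sense()['position'])
E
```

```text
t 0.9 slide [ 0.53 -2.51  0.09] dr [-0.    -0.    -0.002] F [ 1.1 -0.1 -0.4]
[ 0.44158412 -0.18820373  0.40077781]
```

View pics/w1.png

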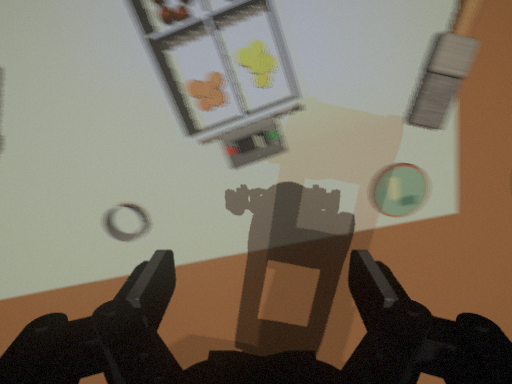

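The wrist view shows the vent housing at px (255,142), red dot on the left at (232,150), green on the right, and the case cut off at the top. I'll back off a little for one sharp view of the whole case.

Request:
move_arm:
  slide:
    - [-8,0,-8]
    - [-8,0,-8]
    - [-8,0,-8]
    - [-8,0,-8]
    - [-8,0,-8]
  dr:
    - [0,0,-0.34]
    - [0,0,-0.34]
    - [0,0,-0.34]
    - [0,0,-0.34]
    - [0,0,-0.34]
  claw: [1,1,1,1,1]

```text
time_s: 1.45
position: [0.3612, -0.1787, 0.4806]
orientation: [3.135, 0.199, 0.001]
ft_force: [-0.8, -1.1, -0.7]
width: 0.0856
grip_force: 0.0
```

```bash
python3 - <<'E'
from h import *
a,d,W=cloud('wrist'); np.savez('w2.npz',a=a,W=W); save(a,'w2.png'); print(sense()['position'])
zz=W[...,2]; near=(abs(W[...,0]-.55)<.16)&(abs(W[...,1]+.18)<.13)
for lo,hi,n in((.054,.068,'rim'),(.0455,.054,'housing')):
    m=near&(zz>lo)&(zz<hi); m=cv2.morphologyEx(m.astype(np.uint8),cv2.MORPH_OPEN,np.ones((2,2),np.uint8))
    k,lab,st,c=cv2.connectedComponentsWithStats(m)
    i=1+np.argmax(st[1:,4]); P=W[lab==i]
    r=cv2.minAreaRect((P[:,:2]*1000).astype(np.float32)); print(n,len(P),r,np.median(P[:,2]),c[i])
E
```

```text
[ 0.36135928 -0.17876684  0.4801702 ]
rim 1222 ((515.7614135742188, -194.32745361328125), (60.10243606567383, 143.43692016601562), 8.219730377197266) nan [288.22258592  35.58674304]
housing 1565 ((463.9355773925781, -197.37979125976562), (44.06538772583008, 68.10374450683594), 8.668540000915527) nan [284.57444089  68.53099042]
```

View pics/w2.png

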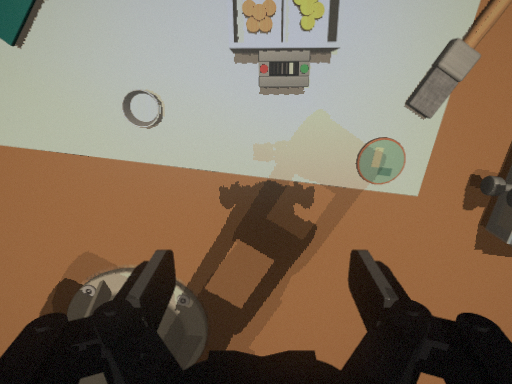

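Sharp, but the case is still cut off: the housing is at px (284,70), with the white stripe beside the green dot. I'll move forward until the case is in full view.

Request:
move_arm:
  slide:
    - [16,1,0]
    - [16,1,0]
    - [16,1,0]
    - [16,1,0]
    - [16,1,0]
    - [16,1,0]
  dr:
    - [0,0,0]
    - [0,0,0]
    - [0,0,0]
    - [0,0,0]
    - [0,0,0]
    - [0,0,0]
  claw: [1,1,1,1,1,1]

```text
time_s: 2.1
position: [0.5205, -0.168, 0.4794]
orientation: [-3.134, -0.202, 0.005]
ft_force: [-0.2, 0.3, 0.5]
width: 0.085
grip_force: 0.0
```

```bash
python3 - <<'E'
from h import *
print(sense()['position'])
a,d,W=cloud('wrist'); np.savez('w3.npz',a=a,W=W); save(a,'w3.png')
zz=W[...,2]; near=(abs(W[...,0]-.55)<.16)&(abs(W[...,1]+.18)<.13)
for lo,hi,n in((.055,.066,'rim'),(.0455,.053,'housing')):
    m=near&(zz>lo)&(zz<hi); m=cv2.morphologyEx(m.astype(np.uint8),cv2.MORPH_OPEN,np.ones((2,2),np.uint8))
    k,lab,st,c=cv2.connectedComponentsWithStats(m)
    i=1+np.argmax(st[1:,4]); P=W[(lab==i)&np.isfinite(zz)]
    r=cv2.minAreaRect((P[:,:2]*1000).astype(np.float32)); print(n,len(P),r,np.median(P[:,2]),c[i])
# colored dots
hsv=cv2.cvtColor(a,cv2.COLOR_RGB2HSV); H,S,V=[hsv[...,i].astype(int) for i in range(3)]
hz=(zz>.045)&(zz<.056)&(W[...,0]<.50)&near
for n,m in(('red',hz&(S>150)&((H<8)|(H>172))),('green',hz&(S>120)&(H>40)&(H<85))): print(n,m.sum(),np.nanmedian(W[m],0))
E
```

```text
[ 0.520545   -0.16800293  0.47944413]
rim 2675 ((564.011474609375, -183.41485595703125), (197.0476837158203, 150.04302978515625), 7.611685276031494) 0.05928267568266334 [277.70160388 101.31033197]
housing 1005 ((453.2408447265625, -198.4744415283203), (59.72235107421875, 68.12852478027344), 7.367761611938477) 0.049393650398589554 [275.36182903 191.70576541]
red 23 [ 0.46031011 -0.1687153   0.05018134]
green 0 [nan nan nan]
  return np.nanmean(a, axis, out=out, keepdims=keepdims)
```

View pics/w3.png

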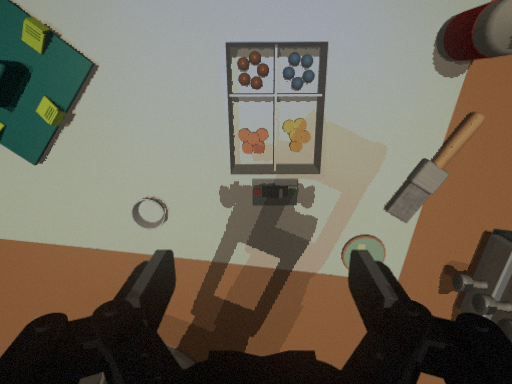

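The whole case is in view now, rim corners near px (226,42), (327,42), (321,174) and (229,174). I'll fit the rim's outer edges by intersecting rays with the plane z = 0.06.

```bash
cat > fit.py <<'E'
from h import *
from scipy.ndimage import map_coordinates
from scipy.optimize import least_squares
def proj(p,X):
    K=np.array([[p['fx'],0,p['cx']],[0,p['fy'],p['cy']],[0,0,1]])
    return cv2.projectPoints(X,np.array(p['rvec'],float),np.array(p['tvec'],float),K,np.array([p['k1'],0,0,0.]))[0][:,0]
def edgefit(im,p,c,ang,z,L,Wd,sides,span=.006):
    g=cv2.cvtColor(im,cv2.COLOR_RGB2GRAY).astype(float); g=cv2.GaussianBlur(g,(0,0),.7)
    x=np.array([c[0],c[1],np.radians(ang)])
    off=np.linspace(-span,span,61); t=np.linspace(-.85,.85,40)
    for it in range(6):
        ca,sa=np.cos(x[2]),np.sin(x[2]); A=[];b=[];rs={}
        for s in sides:
            n,ln,ws=((np.array([s=='+x' and 1 or -1,0]),L/2,Wd/2) if 'x' in s else (np.array([0,s=='+y' and 1 or -1]),Wd/2,L/2))
            tn=np.array([-n[1],n[0]]); rr=[]
            for tt in t:
                loc=n*(ln+off[:,None])+tn*tt*ws
                w=np.c_[x[0]+ca*loc[:,0]-sa*loc[:,1],x[1]+sa*loc[:,0]+ca*loc[:,1],np.full(61,z)]
                uv=proj(p,w); v=map_coordinates(g,[uv[:,1],uv[:,0]],order=1,mode='nearest')
                gr=np.gradient(v); k=np.argmax(gr)
                if gr[k]<1.2: continue
                o=off[k]; l0=n*ln+tn*tt*ws; nw=np.array([ca*n[0]-sa*n[1],sa*n[0]+ca*n[1]])
                A.append([nw[0],nw[1],n@np.array([-l0[1],l0[0]])]); b.append(o); rr.append(o)
            rs[s]=(len(rr),np.round(np.median(rr)*1000,2) if rr else None)
        A,b=np.array(A),np.array(b)
        dx=least_squares(lambda q:A@q-b,np.zeros(3),loss='soft_l1',f_scale=.0008).x; x+=dx
    print(np.round(x[:2],4),round(np.degrees(x[2]),2),rs); return x
E
python3 - <<'E'
from fit import *
z=np.load('w3.npz'); p=imaging.camera_params('wrist')
edgefit(z['a'],p,(.571,-.18),7.6,.06,.17,.13,['+x','+y','-y'])
edgefit(z['a'],p,(.571,-.18),7.6,.06,.17,.13,['+x','+y','-y','-x'])
s=np.load('s0.npz'); q=imaging.camera_params('top')
edgefit(s['a'],q,(.571,-.18),7.6,.06,.17,.13,['+x','+y','-y'],.008)
edgefit(s['a'],q,(.5565,.166),-31.1,.015,.176,.136,['+x','+y','-y','-x'],.008)
rel([.556,.1663,.30],-31.1)
E
```

```text
[ 0.5645 -0.1795] 7.25 {'+x': (40, np.float64(0.0)), '+y': (40, np.float64(-5.6)), '-y': (40, np.float64(-5.8))}
[ 0.5714 -0.1788] 7.38 {'+x': (40, np.float64(-5.8)), '+y': (40, np.float64(-5.4)), '-y': (40, np.float64(-5.8)), '-x': (40, np.float64(-6.0))}
[ 0.5629 -0.1732] 7.72 {'+x': (39, np.float64(0.0)), '+y': (40, np.float64(0.53)), '-y': (40, np.float64(0.53))}
[0.5553 0.1643] -31.03 {'+x': (39, np.float64(0.8)), '+y': (33, np.float64(2.4)), '-y': (40, np.float64(1.33)), '-x': (40, np.float64(0.67))}
t 2.15 slide [  7.87 -32.69  18.01] dr [-0.     0.002  0.671] F [-0.3 -0.2 -0.3]
```

Request:
move_arm:
  slide:
    - [8,-32.5,8]
    - [8,-32.5,8]
    - [8,-32.5,8]
    - [8,-32.5,8]
    - [8,-32.5,8]
    - [8,-32.5,8]
    - [8,-32.5,8]
    - [8,-32.5,8]
  dr:
    - [0,0,0.67]
    - [0,0,0.67]
    - [0,0,0.67]
    - [0,0,0.67]
    - [0,0,0.67]
    - [0,0,0.67]
    - [0,0,0.67]
    - [0,0,0.67]
  claw: [1,1,1,1,1,1,1,1]

```text
time_s: 2.95
position: [0.5575, 0.1676, 0.4001]
orientation: [-3.028, 0.837, 0.002]
ft_force: [-0.4, -0.3, 0.1]
width: 0.0852
grip_force: 0.0
```

Request:
move_arm:
  slide:
    - [0,0,0]
    - [0,0,0]
  dr:
    - [0,0,0]
    - [0,0,0]
  claw: [1,1]

```text
time_s: 3.15
position: [0.5581, 0.1634, 0.4014]
orientation: [3.027, -0.84, 0.0]
ft_force: [0.3, -0.4, 0.1]
width: 0.0854
grip_force: 0.0
```

```bash
python3 - <<'E'
from fit import *
z=np.load('w3.npz')
rel([.556,.166,.30],-31.1)
p=imaging.camera_params('wrist')
a,d,W=cloud('wrist'); np.savez('w4.npz',a=a,W=W); save(a,'w4.png')
hsv=cv2.cvtColor(a,cv2.COLOR_RGB2HSV); H,S,V=[hsv[...,i].astype(int) for i in range(3)]
zz=W[...,2]
teal=(H>70)&(H<100)&(S>90)
for lo,hi in((.005,.03),(.05,.062)):
    P=W[teal&(zz>lo)&(zz<hi)]; print(cv2.minAreaRect((P[:,:2]*1000).astype(np.float32)),len(P),np.median(P,0))
edgefit(a,p,(.556,.166),-31.1,.015,.176,.136,['+x','+y','-y','-x'],.008)
E
```

```text
t 3.15 slide [-0.32 -0.12 10.14] dr [ 0.    -0.     0.001] F [ 0.3 -0.4  0.1]
((557.240478515625, 168.01638793945312), (134.76617431640625, 174.07742309570312), 58.8443489074707) 12790 [0.56723562 0.16371399 0.01450154]
((557.5481567382812, 167.92752075195312), (13.319430351257324, 63.215904235839844), 59.04851531982422) 736 [0.55875952 0.16699993 0.05414023]
[0.5573 0.1678] -31.19 {'+x': (40, np.float64(-0.53)), '+y': (40, np.float64(0.0)), '-y': (40, np.float64(0.0)), '-x': (40, np.float64(-1.33))}
```

```bash
python3 - <<'E'
from h import *
for i in range(2): rel([.5573,.168,.198],-31.1); imaging.capture('top')
E
```

```text
t 3.2 slide [-0.36 -0.38 20.35] dr [ 0.    -0.001  0.   ] F [-0.6 -0.1 -0.4]
t 3.25 slide [-0.38 -0.37 20.36] dr [-0.    -0.001 -0.   ] F [0.8 0.1 0.4]
```

Request:
move_arm:
  slide:
    - [-0.4,-0.4,10]
    - [-0.4,-0.4,10]
    - [-0.4,-0.4,14]
    - [-0.4,-0.4,17]
    - [-0.4,-0.4,19]
    - [-0.4,-0.4,20.4]
    - [-0.4,-0.4,20.4]
    - [-0.4,-0.4,20.4]
  dr:
    - [0,0,0]
    - [0,0,0]
    - [0,0,0]
    - [0,0,0]
    - [0,0,0]
    - [0,0,0]
    - [0,0,0]
    - [0,0,0]
  claw: [0,0,0,0,0,0,0,0]

```text
time_s: 4.1
position: [0.5578, 0.1697, 0.1977]
orientation: [-3.027, 0.841, -0.001]
ft_force: [0.2, -0.1, 0.3]
width: 0.0422
grip_force: 0.0
```

Request:
move_arm:
  slide:
    - [0,0,0]
    - [0,0,0]
    - [0,0,0]
    - [0,0,0]
    - [0,0,0]
    - [0,0,0]
  dr:
    - [0,0,0]
    - [0,0,0]
    - [0,0,0]
    - [0,0,0]
    - [0,0,0]
    - [0,0,0]
  claw: [-1,-1,-1,-1,-1,-1]

```text
time_s: 4.7
position: [0.5578, 0.1702, 0.1983]
orientation: [-3.027, 0.839, -0.003]
ft_force: [-0.4, -0.7, 7.0]
width: 0.0132
grip_force: 59.2
```

```bash
python3 - <<'E'
from h import *
rel([.5573,.168,.198],-31.1); s=sense(); print(s['width'],s['grip_force'],s['position'])
E
```

```text
t 4.7 slide [0.07 0.21 0.03] dr [-0.001 -0.001  0.002] F [-0.4 -0.7  7. ]
0.013167192728729153 59.18111801147461 [0.55775481 0.17018609 0.19832599]
```

Request:
move_arm:
  slide:
    - [0,0,-4]
    - [0,0,-8]
    - [0,0,-12]
    - [0,0,-14]
    - [0,0,-14]
    - [0,0,-14]
  dr:
    - [0,0,0]
    - [0,0,0]
    - [0,0,0]
    - [0,0,0]
    - [0,0,0]
    - [0,0,0]
  claw: [-1,-1,-1,-1,-1,-1]

```text
time_s: 5.3
position: [0.5568, 0.17, 0.3365]
orientation: [3.027, -0.84, -0.0]
ft_force: [-1.0, 0.2, -5.0]
width: 0.0129
grip_force: 60.1
```

```bash
python3 - <<'E'
from h import *
rel([.5714,-.1788,.338],7.4); s=sense(); print(s['width'],s['grip_force'],s['position'],s['moment'])
E
```

```text
t 5.3 slide [19.22 29.14 -0.15] dr [ 0.    0.   -0.67] F [-1.   0.2 -5. ]
0.012929832228750021 60.13632774353027 [0.55679322 0.16999494 0.3365443 ] [-0.00465951  0.02309104  0.04731262]
```

Request:
move_arm:
  slide:
    - [4,6,0]
    - [8,12,0]
    - [11,17,0]
    - [14,21,0]
    - [16.5,25,0]
    - [18.2,27.6,0]
    - [19.2,29.1,0]
    - [19.2,29.1,0]
  dr:
    - [0,0,-0.12]
    - [0,0,-0.24]
    - [0,0,-0.36]
    - [0,0,-0.48]
    - [0,0,-0.58]
    - [0,0,-0.64]
    - [0,0,-0.67]
    - [0,0,-0.67]
  claw: [-1,-1,-1,-1,-1,-1,-1,-1]

```text
time_s: 6.1
position: [0.5712, -0.1834, 0.3346]
orientation: [3.134, 0.197, -0.004]
ft_force: [-0.8, -0.0, -3.6]
width: 0.0131
grip_force: 60.8
```

Request:
move_arm:
  slide:
    - [0,0,0]
    - [0,0,0]
    - [0,0,0]
  dr:
    - [0,0,0]
    - [0,0,0]
    - [0,0,0]
  claw: [-1,-1,-1]

```text
time_s: 6.4
position: [0.5717, -0.177, 0.336]
orientation: [-3.134, -0.204, 0.002]
ft_force: [0.2, -0.7, -3.9]
width: 0.0129
grip_force: 60.8
```

```bash
python3 - <<'E'
from fit import *
rel([.5714,-.1788,.338],7.4); s=sense(); print(s['width'],s['position'])
p=imaging.camera_params('wrist'); zt=s['position'][2]-.338+.14+.015
a,d,W=cloud('wrist'); save(a,'w5.png'); zz=W[...,2]
hsv=cv2.cvtColor(a,cv2.COLOR_RGB2HSV); H,S,V=[hsv[...,i].astype(int) for i in range(3)]
teal=(H>70)&(H<100)&(S>90)
P=W[teal&(abs(zz-zt)<.012)]; print(zt,np.median(P,0)); 
A=np.c_[P[:,:2],np.ones(len(P))]; print('tilt',np.linalg.lstsq(A,P[:,2],rcond=None)[0][:2])
print(cv2.minAreaRect((P[:,:2]*1000).astype(np.float32)))
edgefit(a,p,(.5714,-.1788),7.4,zt,.176,.136,['+x','+y','-y'],.008)
q=imaging.camera_params('top'); b,_,W2=cloud('top'); edgefit(b,q,(.5714,-.1788),7.4,zt,.176,.136,['+y','-y','+x'],.008)
save(b,'t5.png')
E
```

```text
t 6.4 slide [-0.05  0.17 -0.2 ] dr [-0.001  0.001  0.001] F [ 0.2 -0.7 -3.9]
0.012880122460658477 [ 0.57171275 -0.17700705  0.33603658]
0.15303658336730702 [ 0.61694114 -0.17103834  0.1520815 ]
tilt [-0.0025329   0.00013831]
((571.8596801757812, -176.92718505859375), (174.18699645996094, 135.37026977539062), 7.609009265899658)
[ 0.5712 -0.1771] 7.49 {'+x': (40, np.float64(0.27)), '+y': (37, np.float64(-0.8)), '-y': (36, np.float64(-1.33))}
[ 0.5764 -0.1825] 12.59 {'+y': (27, np.float64(-0.53)), '-y': (2, np.float64(-1.07)), '+x': (27, np.float64(-0.27))}
```

View pics/w5.png

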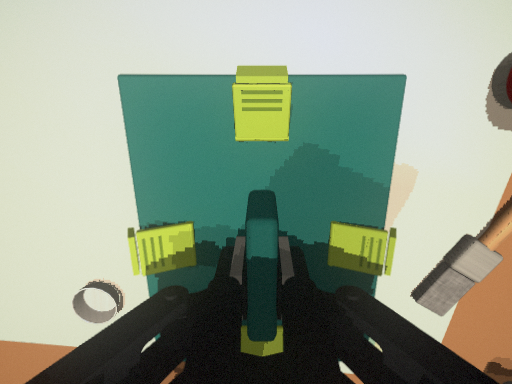

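Lid is held level at (0.571,-0.177), 7.5°, with the tabs up; it needs about 2 mm in tool y. I'll descend.

Request:
move_arm:
  slide:
    - [0,0.2,2]
    - [0,0.2,4]
    - [0,0.2,6]
    - [0,0.2,7]
    - [0,0.2,7.5]
    - [0,0.2,7.5]
    - [0,0.2,7.5]
  dr:
    - [0,0,0]
    - [0,0,0]
    - [0,0,0]
    - [0,0,0]
    - [0,0,0]
    - [0,0,0]
    - [0,0,0]
  claw: [-1,-1,-1,-1,-1,-1,-1]

```text
time_s: 7.2
position: [0.5726, -0.1802, 0.2627]
orientation: [3.135, 0.202, 0.002]
ft_force: [0.6, -0.4, -3.3]
width: 0.013
grip_force: 60.7
```

```bash
python3 - <<'E'
from h import *
rel([.5716,-.1788,.2493],7.4)
E
```

```text
t 7.2 slide [-0.08 -0.15  1.34] dr [ 0.    -0.001 -0.   ] F [ 0.6 -0.4 -3.3]
```

Request:
move_arm:
  slide:
    - [0,0,0.4]
    - [0,0,0.7]
    - [0,0,1.0]
    - [0,0,1.2]
    - [0,0,1.35]
    - [0,0,1.45]
    - [0,0,1.45]
    - [0,0,1.45]
  dr:
    - [0,0,0]
    - [0,0,0]
    - [0,0,0]
    - [0,0,0]
    - [0,0,0]
    - [0,0,0]
    - [0,0,0]
    - [0,0,0]
  claw: [-1,-1,-1,-1,-1,-1,-1,-1]

```text
time_s: 8.0
position: [0.5721, -0.1802, 0.2493]
orientation: [-3.135, -0.202, 0.0]
ft_force: [-7.6, 2.4, 17.7]
width: 0.0132
grip_force: 64.0
```

```bash
python3 - <<'E'
from h import *
rel([.5716,-.1788,.2493],7.4); s=sense(); print(s['position'],s['moment'])
E
```

```text
t 8.0 slide [-0.03 -0.15  0.  ] dr [-0.  0. -0.] F [-7.6  2.4 17.7]
[ 0.57207722 -0.18024248  0.24931777] [0.45853267 1.19410298 0.00702695]
```

Request:
move_arm:
  slide:
    - [0,0,0]
    - [0,0,0]
    - [0,0,0]
    - [0,0,0]
    - [0,0,-5]
    - [0,0,-10]
    - [0,0,-15]
    - [0,0,-15]
  dr:
    - [0,0,0]
    - [0,0,0]
    - [0,0,0]
    - [0,0,0]
    - [0,0,0]
    - [0,0,0]
    - [0,0,0]
    - [0,0,0]
  claw: [0,0,0,0,0,0,0,0]

```text
time_s: 8.8
position: [0.5741, -0.1808, 0.4047]
orientation: [3.131, 0.202, 0.017]
ft_force: [-0.1, -0.6, -0.4]
width: 0.0426
grip_force: 0.0
```

Request:
move_arm:
  slide:
    - [0,0,0]
    - [0,0,0]
    - [0,0,0]
  dr:
    - [0,0,0]
    - [0,0,0]
    - [0,0,0]
  claw: [-1,-1,-1]

```text
time_s: 9.1
position: [0.5717, -0.1801, 0.3956]
orientation: [-3.134, -0.202, 0.005]
ft_force: [1.4, -0.5, -1.1]
width: 0.0003
grip_force: 0.0
```

```bash
cat > look.py <<'E'
from fit import *
import sys
p=imaging.camera_params('wrist'); a,d,W=cloud('wrist'); save(a,sys.argv[1]); zz=W[...,2]
hsv=cv2.cvtColor(a,cv2.COLOR_RGB2HSV); H,S,V=[hsv[...,i].astype(int) for i in range(3)]
P=W[(H>70)&(H<100)&(S>90)&(abs(zz-.066)<.012)]; print('plate z',np.median(P[:,2])); 
A=np.c_[P[:,:2],np.ones(len(P))]; print('tilt',np.linalg.lstsq(A,P[:,2],rcond=None)[0][:2])
x=edgefit(a,p,(.5714,-.1788),7.4,.066,.176,.136,['+x','+y','-y'],.008)
k,lab,st,c=cv2.connectedComponentsWithStats(((H>25)&(H<45)&(S>150)&(V>80)&(zz>.05)).astype(np.uint8))
for i in range(1,k):
    if st[i,4]>100: Q=W[lab==i]; print('tab',np.round(np.nanmedian(Q,0),4),'z90',np.round(np.nanpercentile(Q[:,2],[5,95]),4),st[i,4])
s=sense(); print(s['time_s'],s['position'])
E
python3 look.py w6.png
```

```text
plate z 0.06551265975112683
tilt [0.00085873 0.00050458]
[ 0.5722 -0.1802] 7.44 {'+x': (40, np.float64(0.0)), '+y': (40, np.float64(-0.27)), '-y': (40, np.float64(-0.27))}
tab [ 0.6422 -0.1713  0.0744] z90 [0.0695 0.0805] 737
tab [ 0.5664 -0.1305  0.074 ] z90 [0.0692 0.0794] 659
tab [ 0.5791 -0.2303  0.0742] z90 [0.0691 0.0792] 691
9.15 [ 0.57181205 -0.18010303  0.39571017]
```

View pics/w6.png

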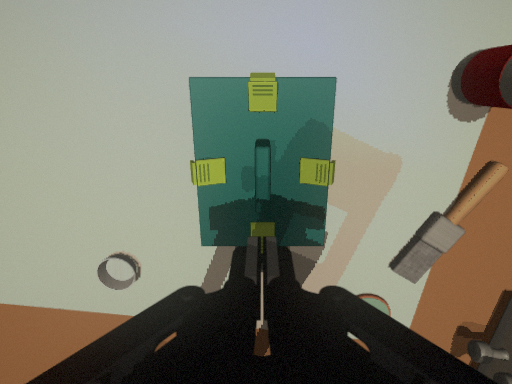

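Lid seated: plate at z 0.0655, centre (0.572,-0.180), 7.4°, all four tabs raised (px (263,92), (208,172), (317,172), (262,230)). Now I'll press the +x tab.

Request:
move_arm:
  slide:
    - [4,0,3]
    - [8,0,7]
    - [8,0,11]
    - [8,0,13.5]
    - [8,0,14.4]
    - [8,0,14.9]
    - [8,0,15.2]
    - [8,0,15.2]
  dr:
    - [0,0,0]
    - [0,0,0]
    - [0,0,0]
    - [0,0,0]
    - [0,0,0]
    - [0,0,0]
    - [0,0,0]
    - [0,0,0]
  claw: [-1,-1,-1,-1,-1,-1,-1,-1]

```text
time_s: 9.95
position: [0.6515, -0.1702, 0.2462]
orientation: [3.135, 0.202, 0.001]
ft_force: [0.4, 0.2, -0.2]
width: -0.0003
grip_force: 0.0
```

```bash
python3 - <<'E'
from h import *
rel([.6515,-.1698,.243],7.4)
E
```

```text
t 9.95 slide [ 0.   -0.04  0.32] dr [ 0.    -0.001 -0.001] F [ 0.4  0.2 -0.2]
```

Request:
move_arm:
  slide:
    - [0,0,0.15]
    - [0,0,0.3]
    - [0,0,0.3]
  dr:
    - [0,0,0]
    - [0,0,0]
    - [0,0,0]
  claw: [-1,-1,-1]

```text
time_s: 10.25
position: [0.6518, -0.1701, 0.2435]
orientation: [3.135, 0.202, 0.002]
ft_force: [-0.7, -0.6, 3.3]
width: -0.0002
grip_force: 1.7
```

Request:
move_arm:
  slide:
    - [0,0,-4]
    - [-4,3,-5]
    - [-8,6,-5]
    - [-8,6,-3]
    - [-8,6,-1.5]
    - [-8,6,-0.5]
    - [-8,6,0]
    - [-8,6,0]
  dr:
    - [0,0,0]
    - [0,0,0]
    - [0,0,0]
    - [0,0,0]
    - [0,0,0]
    - [0,0,0]
    - [0,0,0]
    - [0,0,0]
  claw: [-1,-1,-1,-1,-1,-1,-1,-1]

```text
time_s: 11.05
position: [0.5804, -0.2394, 0.2433]
orientation: [3.135, 0.204, -0.001]
ft_force: [-5.2, -1.4, 13.1]
width: -0.0
grip_force: 6.2
```

Request:
move_arm:
  slide:
    - [0,0,0]
    - [0,0,0]
  dr:
    - [0,0,0]
    - [0,0,0]
  claw: [-1,-1]

```text
time_s: 11.25
position: [0.5804, -0.2393, 0.2433]
orientation: [3.134, 0.205, -0.001]
ft_force: [-6.4, -1.4, 13.3]
width: 0.0004
grip_force: 6.6
```

Request:
move_arm:
  slide:
    - [0,0,-3]
    - [0,0,-6]
    - [0,-4,-6]
    - [0,-8,-6]
    - [0,-12,-6]
    - [0,-12,-3]
    - [0,-12,-1]
    - [0,-12,0]
  dr:
    - [0,0,0]
    - [0,0,0]
    - [0,0,0]
    - [0,0,0]
    - [0,0,0]
    - [0,0,0]
    - [0,0,0]
    - [0,0,0]
  claw: [-1,-1,-1,-1,-1,-1,-1,-1]

```text
time_s: 12.05
position: [0.5649, -0.119, 0.2418]
orientation: [-3.134, -0.205, 0.001]
ft_force: [-19.8, 11.8, 109.3]
width: 0.0002
grip_force: 56.0
```

Request:
move_arm:
  slide:
    - [0,0,0]
    - [0,0,0]
  dr:
    - [0,0,0]
    - [0,0,0]
  claw: [-1,-1]

```text
time_s: 12.25
position: [0.5648, -0.1193, 0.2432]
orientation: [-3.133, -0.203, 0.002]
ft_force: [-4.3, 8.0, 14.3]
width: 0.0001
grip_force: 7.0
```

Request:
move_arm:
  slide:
    - [0,0,-4]
    - [-4,3,-5]
    - [-8,6,-5]
    - [-8,6,-3]
    - [-8,6,-1.5]
    - [-8,6,-0.5]
    - [-8,6,0]
    - [-8,6,0]
  dr:
    - [0,0,0]
    - [0,0,0]
    - [0,0,0]
    - [0,0,0]
    - [0,0,0]
    - [0,0,0]
    - [0,0,0]
    - [0,0,0]
  claw: [-1,-1,-1,-1,-1,-1,-1,-1]

```text
time_s: 13.05
position: [0.4928, -0.1902, 0.2433]
orientation: [-3.134, -0.204, 0.003]
ft_force: [-7.3, 0.1, 14.2]
width: 0.0001
grip_force: 7.1
```

Request:
move_arm:
  slide:
    - [0,0,0]
    - [0,0,0]
  dr:
    - [0,0,0]
    - [0,0,0]
  claw: [-1,-1]

```text
time_s: 13.25
position: [0.4928, -0.1902, 0.2432]
orientation: [-3.135, -0.204, 0.003]
ft_force: [-7.4, -0.4, 16.0]
width: 0.0001
grip_force: 7.6
```

Contact on all four (one landing overshot to 109 N, so I'll go more gently from here). I'll rise and check the tabs, lid and wheel.

Request:
move_arm:
  slide:
    - [0,0,-3]
    - [0,0,-7]
    - [0,0,-11]
    - [0,0,-14]
    - [0,0,-15]
    - [0,0,-15]
    - [0,0,-15]
    - [0,0,-15]
  dr:
    - [0,0,0]
    - [0,0,0]
    - [0,0,0]
    - [0,0,0]
    - [0,0,0]
    - [0,0,0]
    - [0,0,0]
    - [0,0,0]
  claw: [-1,-1,-1,-1,-1,-1,-1,-1]

```text
time_s: 14.05
position: [0.4925, -0.1902, 0.3907]
orientation: [-3.134, -0.202, 0.004]
ft_force: [0.3, 1.2, 0.1]
width: -0.0003
grip_force: 0.0
```

```bash
python3 look.py w7.png; python3 - <<'E'
from h import *
a,d,W=cloud('top'); hsv=cv2.cvtColor(a,cv2.COLOR_RGB2HSV)
x=np.array([.5722,-.1802]);
E
```

```text
plate z 0.06554954523362416
tilt [0.00076436 0.00034805]Traceback (most recent call last):
  File "look.py", line 7, in <module>
    x=edgefit(a,p,(.5714,-.1788),7.4,.066,.176,.136,['+x','+y','-y'],.008)
  File "fit.py", line 26, in edgefit
    dx=least_squares(lambda q:A@q-b,np.zeros(3),loss='soft_l1',f_scale=.0008).x; x+=dx
       ~~~~~~~~~~~~~^^^^^^^^^^^^^^^^^^^^^^^^^^^^^^^^^^^^^^^^^^^^^^^^^^^^^^^^^
    return func(*args, **kwargs)
    vector_fun = VectorFunction(
        fun_wrapped,
    ...<6 lines>...
        workers=workers
    )
    self._update_fun()
    ~~~~~~~~~~~~~~~~^^
    self.f = self.fun_wrapped(xp_copy(self.x))
             ~~~~~~~~~~~~~~~~^^^^^^^^^^^^^^^^^
    return np.atleast_1d(self.fun(x))
                         ~~~~~~~~^^^
    return self.f(x, *self.args, **self.kwargs)
           ~~~~~~^^^^^^^^^^^^^^^^^^^^^^^^^^^^^^
  File "fit.py", line 26, in <lambda>
    dx=least_squares(lambda q:A@q-b,np.zeros(3),loss='soft_l1',f_scale=.0008).x; x+=dx
                              ~^~
ValueError: matmul: Input operand 1 has a mismatch in its core dimension 0, with gufunc signature (n?,k),(k,m?)->(n?,m?) (size 3 is different from 0)
```

View pics/w7.png

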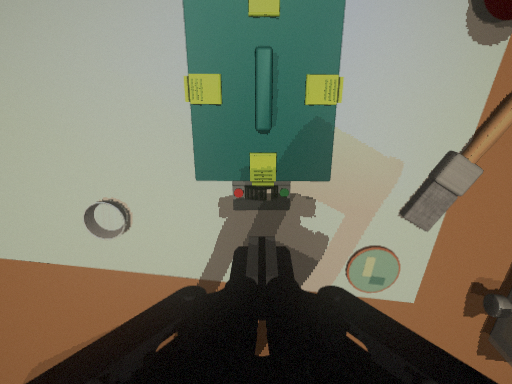

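The tabs look flat at (263,5), (204,89), (323,89) and (263,168). I'll check their heights and locate the wheel with a crop.

```bash
python3 - <<'E'
from fit import *
p=imaging.camera_params('wrist'); a,d,W=cloud('wrist'); zz=W[...,2]
hsv=cv2.cvtColor(a,cv2.COLOR_RGB2HSV); H,S,V=[hsv[...,i].astype(int) for i in range(3)]
k,lab,st,c=cv2.connectedComponentsWithStats(((H>25)&(H<45)&(S>150)&(V>80)&(zz>.05)).astype(np.uint8))
for i in range(1,k):
    if st[i,4]>80: Q=W[lab==i]; print('tab',np.round(np.nanmedian(Q,0),4),'z',np.round(np.nanpercentile(Q[:,2],[5,95]),4),np.round(c[i]))
P=W[(H>70)&(H<100)&(S>90)&(zz>.098)&(zz<.112)]; print('bar',cv2.minAreaRect((P[:,:2]*1000).astype(np.float32)),np.median(P[:,2]))
C=np.array([.5722,-.1802]); ca,sa=np.cos(np.radians(7.42)),np.sin(np.radians(7.42))
loc=np.stack([(W[...,0]-C[0])*ca+(W[...,1]-C[1])*sa,-(W[...,0]-C[0])*sa+(W[...,1]-C[1])*ca,zz],-1)
u,v=np.meshgrid(np.arange(512),np.arange(384)); hb=(u>225)&(u<297)&(v>182)&(v<212)
for n,m in(('red',hb&(S>140)&((H<8)|(H>172))&(V>60)),('green',hb&(S>100)&(H>45)&(H<85)),('high',hb&(zz>.0535)&(loc[...,0]<-.092)),('white',hb&(S<70)&(V>120)&(zz>.04))):
    Q=loc[m]; print(n,m.sum(),np.round(np.nanmedian(Q,0),4) if m.any() else '', np.round(np.nanpercentile(Q,[3,97],axis=0),4).tolist() if m.any() else '', np.round([u[m].mean(),v[m].mean()]) if m.any() else '')
save(cv2.resize(a[176:216,220:300],None,fx=8,fy=8,interpolation=cv2.INTER_CUBIC),'wheel.png')
# predicted pixel of the wheel_top guess
print(proj(p,np.array([[C[0]-.107*ca,C[1]-.107*sa,.058]])))
E
```

```text
tab [ 0.5713 -0.2306  0.0696] z [0.0684 0.0708] [318.  93.]
tab [ 0.4957 -0.1907  0.0695] z [0.0681 0.0707] [263. 169.]
bar ((569.6023559570312, -181.48678588867188), (62.76679992675781, 13.287772178649902), 6.9759721755981445) 0.10531799679671644
red 62 [-0.1087  0.0259  0.0504] [[-0.1124, 0.0217, 0.0488], [-0.1047, 0.0304, 0.0513]] [238. 193.]
green 60 [-0.1082 -0.0234  0.0502] [[-0.1126, -0.0278, 0.0491], [-0.1045, -0.0192, 0.0516]] [284. 192.]
high 293 [-0.1072  0.0012  0.0568] [[-0.1141, -0.0104, 0.0538], [-0.0925, 0.0129, 0.0697]] [261. 193.]
white 18 [-0.1045 -0.0061  0.0558] [[-0.1065, -0.0083, 0.0492], [-0.1025, 0.0324, 0.0574]] [258. 190.]
[[262.17045642 193.68755446]]
```

View pics/wheel.png

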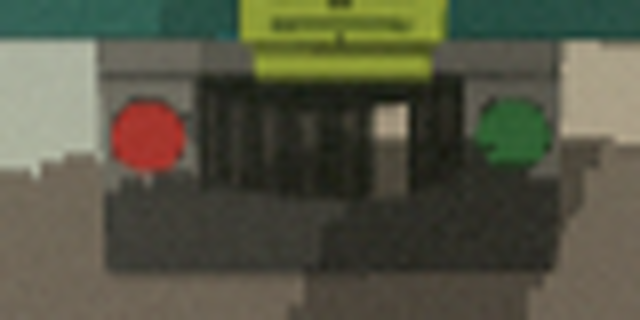

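Wheel slot is centred between the red and green dots, with the stripe near green. I'll check the other two tabs by depth before touching the wheel.

```bash
python3 - <<'E'
from fit import *
q=sense()['time_s']; C=np.array([.5708,-.1805]); ca,sa=np.cos(np.radians(7.4)),np.sin(np.radians(7.4))
for cam in('wrist','top','scene'):
    a,d,W=cloud(cam); lx=(W[...,0]-C[0])*ca+(W[...,1]-C[1])*sa; ly=-(W[...,0]-C[0])*sa+(W[...,1]-C[1])*ca
    for n,x,y in(('+x',80,0),('+y',0,60),('-x',-80,0),('-y',0,-60)):
        m=(abs(lx-x/1e3)<(.005 if x else .009))&(abs(ly-y/1e3)<(.005 if y else .009))&(W[...,2]>.055)&(W[...,2]<.095)
        print(cam,n,m.sum(),np.round(np.percentile(W[m][:,2],[5,50,95]),4) if m.any() else '')
rel([C[0]-.1075*ca-(-.006)*sa,C[1]-.1075*sa+(-.006)*ca,.25],97.4)
E
```

```text
wrist +x 0 
wrist +y 232 [0.0685 0.0699 0.0711]
wrist -x 182 [0.0686 0.0698 0.0707]
wrist -y 236 [0.0686 0.0697 0.071 ]
top +x 23 [0.0669 0.0688 0.0715]
top +y 27 [0.0652 0.0686 0.0719]
top -x 28 [0.0658 0.0677 0.07  ]
top -y 12 [0.0669 0.0687 0.071 ]
scene +x 20 [0.0687 0.0715 0.0738]
scene +y 13 [0.0672 0.0705 0.0745]
scene -x 14 [0.069  0.0711 0.0739]
scene -y 19 [0.0691 0.0712 0.0726]
t 14.35 slide [-2.87  0.62 14.19] dr [-1.000e-03  0.000e+00 -1.571e+00] F [-0.8 -0.  -0.6]
```

All four tabs are flat. Next I'll roll the wheel with the shut fingertips, moving along tool −y, which is case +y.

Request:
move_arm:
  slide:
    - [-2.7,1.2,4]
    - [-2.7,1.2,8]
    - [-2.7,1.2,12]
    - [-2.7,1.2,14]
    - [-2.7,1.2,15]
    - [-2.7,1.2,15.6]
    - [-2.7,1.2,15.6]
    - [-2.7,1.2,15.6]
  dr:
    - [0,0,0]
    - [0,0,0]
    - [0,0,0]
    - [0,0,0]
    - [0,0,0]
    - [0,0,0]
    - [0,0,0]
    - [0,0,0]
  claw: [-1,-1,-1,-1,-1,-1,-1,-1]

```text
time_s: 15.15
position: [0.4681, -0.2061, 0.2374]
orientation: [3.134, 0.202, 0.002]
ft_force: [0.2, -0.7, 0.1]
width: -0.0001
grip_force: 0.0
```

```bash
python3 - <<'E'
from h import *
rel([.4671,-.2058,.228],7.4)
E
```

```text
t 15.15 slide [-0.1  -0.04  0.94] dr [ 0.001 -0.001 -0.   ] F [ 0.2 -0.7  0.1]
```

Request:
move_arm:
  slide:
    - [-0.1,0,0.5]
    - [-0.1,0,0.9]
    - [-0.1,0,0.9]
    - [-0.1,-0.6,0.9]
    - [-0.1,-1.2,0.9]
    - [-0.1,-1.8,0.9]
    - [-0.1,-2.4,0.9]
    - [-0.1,-2.6,0.9]
  dr:
    - [0,0,0]
    - [0,0,0]
    - [0,0,0]
    - [0,0,0]
    - [0,0,0]
    - [0,0,0]
    - [0,0,0]
    - [0,0,0]
  claw: [-1,-1,-1,-1,-1,-1,-1,-1]

```text
time_s: 15.95
position: [0.463, -0.1794, 0.2274]
orientation: [-3.135, -0.203, 0.001]
ft_force: [0.5, -0.9, 2.7]
width: -0.0001
grip_force: 1.3
```

```bash
python3 - <<'E'
from h import *
s=sense(); print(s['position'],s['ft_force'])
a,d,W=cloud('wrist'); save(cv2.resize(a[150:290,180:340],None,fx=4,fy=4),'w8.png')
E
```

```text
[ 0.46295421 -0.17935514  0.22742487] [ 0.47310032 -0.93183709  2.65213283]
```

Request:
move_arm:
  slide:
    - [0,0,-1.5]
    - [0,2.6,-1.5]
    - [0,2.6,-1.5]
    - [0,2.6,0]
    - [0,2.6,0.05]
    - [0,2.0,0.05]
    - [0,1.4,0.05]
    - [0,0.8,0.05]
  dr:
    - [0,0,0]
    - [0,0,0]
    - [0,0,0]
    - [0,0,0]
    - [0,0,0]
    - [0,0,0]
    - [0,0,0]
    - [0,0,0]
  claw: [-1,-1,-1,-1,-1,-1,-1,-1]

```text
time_s: 16.8
position: [0.4643, -0.1877, 0.2273]
orientation: [3.135, 0.202, 0.0]
ft_force: [1.0, -2.5, 5.0]
width: -0.0002
grip_force: 2.3
```

Request:
move_arm:
  slide:
    - [0,-0.6,0]
    - [0,-1.1,0]
    - [0,-1.1,0]
  dr:
    - [0,0,0]
    - [0,0,0]
    - [0,0,0]
  claw: [-1,-1,-1]

```text
time_s: 17.1
position: [0.4624, -0.1761, 0.2267]
orientation: [-3.134, -0.203, 0.002]
ft_force: [0.2, 2.5, 2.3]
width: -0.0002
grip_force: 1.4
```

Request:
move_arm:
  slide:
    - [0,0,-4]
    - [0,0,-8]
    - [0,0,-12]
    - [0,0,-16]
    - [0,0,-16]
    - [0,0,-16]
  dr:
    - [0,0,0]
    - [0,0,0]
    - [0,0,0]
    - [0,0,0]
    - [0,0,0]
    - [0,0,0]
  claw: [-1,-1,-1,-1,-1,-1]

```text
time_s: 17.7
position: [0.4627, -0.1771, 0.3872]
orientation: [3.135, 0.202, 0.001]
ft_force: [-0.5, 0.3, -0.7]
width: 0.0002
grip_force: 0.0
```

```bash
python3 - <<'E'
from fit import *
p=imaging.camera_params('wrist'); print(sense()['position'])
a,d,W=cloud('wrist'); np.savez('w9.npz',a=a,W=W)
c=proj(p,np.array([[.4654,-.1929,.058]]))[0].astype(int); print(c)
x0,y0=max(c[0]-40,0),max(c[1]-40,0); save(cv2.resize(a[y0:y0+80,x0:x0+80],None,fx=6,fy=6,interpolation=cv2.INTER_CUBIC),'wheel2.png')
E
```

```text
[ 0.46267888 -0.17708716  0.38722127]
[277 170]
```

View pics/wheel2.png

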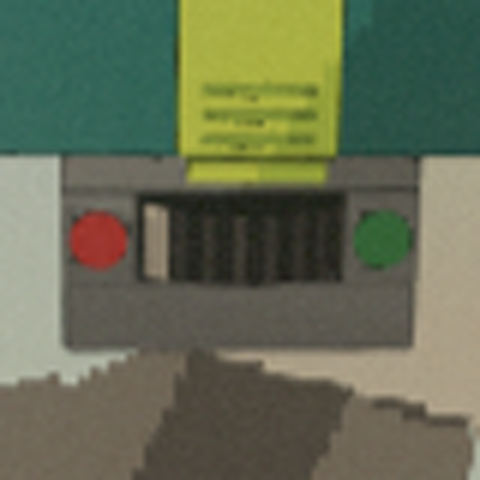

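Stripe is now beside the red dot (px (155,240)), an angle of about 1.6 rad, so the wheel looks stopped. One more gentle stroke will make sure.

Request:
move_arm:
  slide:
    - [0,2.4,0]
    - [0,2.4,5]
    - [0,2.4,10]
    - [0,2.4,14]
    - [0,2.4,15.2]
    - [0,2.4,15.8]
    - [0,2.4,16.05]
    - [0,2.4,16.05]
  dr:
    - [0,0,0]
    - [0,0,0]
    - [0,0,0]
    - [0,0,0]
    - [0,0,0]
    - [0,0,0]
    - [0,0,0]
    - [0,0,0]
  claw: [-1,-1,-1,-1,-1,-1,-1,-1]

```text
time_s: 18.55
position: [0.4664, -0.2013, 0.2276]
orientation: [3.134, 0.202, 0.002]
ft_force: [-1.4, 0.1, 4.2]
width: 0.0001
grip_force: 2.0
```

Request:
move_arm:
  slide:
    - [0,-0.5,0]
    - [0,-1,0]
    - [0,-1.5,0]
    - [0,-1.8,0]
  dr:
    - [0,0,0]
    - [0,0,0]
    - [0,0,0]
    - [0,0,0]
  claw: [-1,-1,-1,-1]

```text
time_s: 18.95
position: [0.4641, -0.1828, 0.2272]
orientation: [3.134, 0.203, 0.003]
ft_force: [0.7, -1.3, 4.0]
width: 0.0003
grip_force: 2.0
```

Request:
move_arm:
  slide:
    - [0,-0.4,-2]
    - [0,-0.4,-6]
    - [0,-0.4,-11]
    - [0,-0.4,-16]
    - [0,-0.4,-16]
    - [0,-0.4,-16]
    - [0,-0.4,-16]
  dr:
    - [0,0,0]
    - [0,0,0]
    - [0,0,0]
    - [0,0,0]
    - [0,0,0]
    - [0,0,0]
    - [0,0,0]
  claw: [-1,-1,-1,-1,-1,-1,-1]

```text
time_s: 19.65
position: [0.4624, -0.1787, 0.3851]
orientation: [-3.134, -0.202, 0.004]
ft_force: [0.1, -0.5, 0.4]
width: 0.0002
grip_force: 0.0
```

```bash
python3 - <<'E'
from fit import *
p=imaging.camera_params('wrist'); a,d,W=cloud('wrist'); zz=W[...,2]
c=proj(p,np.array([[.4654,-.1929,.058]]))[0].astype(int); print(c)
x0,y0=max(c[0]-40,0),max(c[1]-40,0); save(cv2.resize(a[y0:y0+80,x0:x0+80],None,fx=6,fy=6,interpolation=cv2.INTER_CUBIC),'wheel3.png')
C=np.array([.5708,-.1805]); ca,sa=np.cos(np.radians(7.4)),np.sin(np.radians(7.4))
a,d,W=cloud('top')
lx=(W[...,0]-C[0])*ca+(W[...,1]-C[1])*sa; ly=-(W[...,0]-C[0])*sa+(W[...,1]-C[1])*ca
for x,y in((80,0),(0,60),(-80,0),(0,-60),(50,40),(-50,-40)):
    m=(abs(lx-x/1e3)<.006)&(abs(ly-y/1e3)<.006)&(W[...,2]>.05)&(W[...,2]<.095); print(x,y,m.sum(),np.median(W[m][:,2]) if m.any() else '')
E
```

```text
[276 169]
80 0 18 0.06902959258083946
0 60 20 0.06875300767582163
-80 0 8 0.06884758342533634
0 -60 0 
50 40 22 0.06495936123011439
-50 -40 0
```

View pics/wheel3.png

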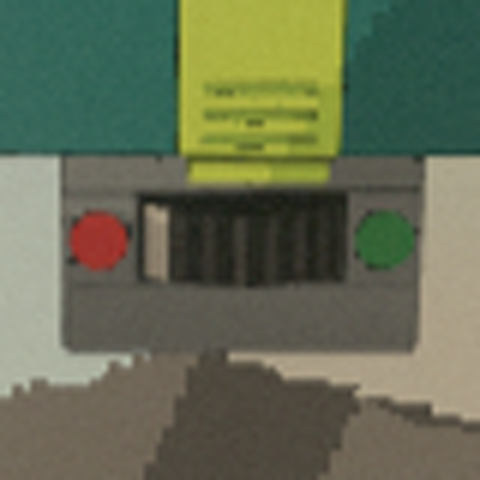

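The stripe hasn't moved (px (156,240)), so the wheel is at its stop. The lid and tabs are home where visible, and the gripper is clear, so I'll hand the job in.

```bash
python3 -c "
from rig import job; print(job.job_done())"
```

```text
the job is handed in; nothing more can be done
None
```

I handed the job in at about 20 s: the lid is seated level, all four tabs measured flat, the vent wheel is at its stop by the red dot, and the gripper is clear. One tab landing peaked at 109 N (limit 120 N), and no verdict was shown.

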